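# Line up the longest extension rod with the micrometer socket

### The arm

A 7-joint arm with a two-finger parallel gripper is mounted at the origin on the work surface. World frame = base frame: x ahead of the robot, y to its left, z up, the work surface at z = 0. Lengths are in m, angles in rad, forces in N, time in s.
With the tool pointing down it reaches from about 0.4 to 0.85 m from the base axis. Payload 10.4 kg.
Tool frame: the origin (TCP) lies on the centre line of the jaws, within the pads' length; the fingertips stand 11 mm ahead of it and the grasp point (between the pads) lies 8 mm behind it; z points along the fingers, y is the line along which they close (so a half turn about z gives the same grasp; the last joint's range is limited). The gripper opens to 87 mm and grips with 3 to 60 N. Pads are 19 mm wide; open, the fingers measure 117 mm over their backs; the gripper's body (75 mm by 190 mm) begins 51 mm behind the grasp point.
Start: joints at [1.171, 0.332, -0.065, 1.46, 0.022, 1.35, -0.088], TCP at [0.23, -0.581, 0.234] pointing down, gripper open.
Joint ranges: [-2.6, 2.6], [-0.5, 2.12], [-1.47, 1.34], [0.16, 2.42], [-1.27, 4.41], [0.06, 2.06], [-2.6, 2.6]. Speed limits (rad/s): [2.22, 2.22, 2.79, 2.79, 3.14, 3.14, 3.14].

### API

Orientations are given as a unit quaternion [x, y, z, w].
In Python, from bench import r gives the robot as it stands.
- The arm moves only by the shell command python3 -m pendant 'ROWS' [OPENING] [FORCE]. ROWS is JSON, a list of rows, each a list of 4 numbers: the shift along the tool's x, y, z in m, then the turn about the tool's z in rad. A call has 1 to 8 rows; each row shifts and turns the commanded pose from where the row before left it, along the tool's axes as they then stand; what a row does not reach is not made up. A row lasts 1/12 s, in which the tool goes at most 41.7 mm and 7.16 degrees, less where a joint would pass 70% of its speed; a pose out of reach is approached as far as the arm can. A call with a gripper value outside its range is refused whole. OPENING is the opening, from 0 (shut) to 1 (fully open), set as the call begins (- or left out, the last holds). The fingers move at their own pace and stop on an object; FORCE is the grip in N (left out, the last holds). Time passes only in rows, so rows that do not move let the fingers close. It gives the time, the measured TCP pose, the force, the opening and the grip force at its end, in the units of the state.
- r.read_state(): the state, without advancing time (a new reading comes with each control period).
- r.camera(name): name is "scene" or "top" or "wrist"; returns a dict with "img" (480x640x3 uint8, red, green, blue), "camera_matrix" (3x3 intrinsics, pixels), "xyz" and "attitude" of the camera in the world. Camera axes: x right, y down, z forward; pixel columns grow to the right and rows downward; lengths in m; the calibration is good to about 2 mm. A picture is of the moment at which its call begins. There is no depth.
- r.close_job(): hands the job in; it is judged then, once.
Trained networks look in the newest picture that a camera, given by its name, has taken for a name from the list of things; names that differ only in an ending like _2 or _b are one class to them, and where a whole thing is asked for, a point or a joint stands for the part that bears it (a point fixed in the world has none). Each returns a list of dicts, best first, with "score" (0 to 1); they miss things now and then, are a little off and sometimes report something else, mostly with a low value. They report only what shows in the picture. A call takes as long as a camera call. They do not tell look-alikes from the thing itself.
- r.outline_of(thing, camera): "mask" (480x640 bool, what is visible of it) and "bbox" ([centre column, centre row, width, height] in pixels, round what is visible of it).
The state is a dict: "time": time; "joint_positions": joint angles; "joint_vel": joint speeds; "joint_torque": joint torques, N m; "ee_pos": TCP position; "eef_rot": TCP orientation; "ft_force": force on the tool from outside, world axes, zero at the start; "torque": the same for the moment, N m; "width": finger opening in m; "grip_force": force on a finger pad.
Only numpy, scipy, OpenCV 4.12 (cv2) and the standard library are available. Lean on these libraries where they do the work, as an engineer would, in place of code of your own. Each camera call takes 0.05 s, during which the arm holds its last target. There are 200 camera calls.

### The job

In the drawer, push the longest of the three extension rods so that it lies flat along the front of the wooden fence, in line with the micrometer head, with its end butted against the head's socket. Only push it along the drawer floor with the fingertips, never lifting it, leave everything else where it lies, and finish clear of it all.

Things in the scene. Friction and masses are not known exactly. Their poses are not given: they have to be found in the camera images.
- drawer: Fixed metal drawer standing on the table, 510 mm (x) by 810 mm (y) outside, with a dark walnut floor 8 mm thick (its top at z = 0.008) and side walls up to 42 mm above the table, the front (robot side) 56 mm. Origin at the table, under its middle.
- cradle: Fixed wooden fence and micrometer cradle. Origin on the drawer floor at the foot of the fence's face (robot side); y runs along the fence to the micrometer head, x into the fence, z up. Fence 13 mm high, x 0 to 14, y -220 to 170 mm. Satin micrometer head, 21 mm diameter, y 190 to 309 mm, lies in two wooden saddles 21 mm high, x -38 to 18 mm. Place and yaw vary.
- socket_face (a point): Centre of the flat round end face (21 mm diameter, black bore mark) of the head's bayonet socket, at x -10, y 190, z 10 mm of the cradle; axes as the cradle's. The face looks along -y, so a rod lying along the fence meets it squarely with its end.
- rod_long: Longest chrome extension rod, loose, 160 mm long, 0.14 to 0.28 kg: round bar 14 mm diameter with a 20 mm square, 16 mm long ferrule at each end, on which it lies without rolling. Ends alike, either may meet the socket. Origin on its underside at mid length, y along it. Starts in front of the fence, up to 0.35 rad out of line, in one of two places (short rod in the other).
- rod_long_mid (a point): Middle of the longest rod, on its axis, 10 mm above its underside.
- rod_mid: Loose extension rod of the same make, 110 mm long, behind the fence; leave it. Origin on its underside at mid length, y along it.
- rod_short: Loose extension rod of the same make, 75 mm long, in front of the fence; leave it. Origin on its underside at mid length, y along it.
- handle: Loose black phenolic handle, 112 mm long, 26 mm thick, lying behind the fence; leave it. Origin on its underside at mid length, y along it.
- collar: Loose worn brass lock collar, a ring 36 mm across and 14 mm high lying flat in front of the rods; leave it. Origin under its centre.
- tray: Loose tin tray 80 by 90 mm, 20 mm high, in front of the micrometer head; leave it. Origin under its centre.
- spacer: Loose green plastic spacer tube standing in the tray, 24 mm in diameter, 40 mm high; leave it. Origin under its centre.
There are look-alikes about, which are no part of the job. Leave any green, orange or turquoise look-alike of the rod_long alone.

How it is judged:
By the outcome, as a careful person would: the job done as asked, in the order asked, and still so for the second after the job is handed in, with the robot touching nothing.
It also fails if it takes over 58 s, if anything falls off the work surface, if the arm or the gripper's body presses on something with over 40 N, if the wrist force passes 120 N, or if a joint passes its speed limit or range.

## Working session

There is one attempt and no reset: what is moved stays moved. The work goes in short steps, Python scripts to look and compute and a shell command to move; the robot and the scene stay as the last step left them, time stands still between calls to the robot, and variables do not carry over. Pictures are saved under pics/ and viewed, at most 10 in all, crops included, and the job is handed in when it is done.

```bash
mkdir -p pics; ls; cat > h.py <<'E'
from bench import r
import numpy as np, cv2
from scipy.spatial.transform import Rotation as R
def cam(n):
    c=r.camera(n); return c
def rot(c):
    a=np.array(c["attitude"]); return R.from_quat(a).as_matrix() if a.size==4 else a.reshape(3,3)
def px2w(c,uv,z):
    uv=np.atleast_2d(uv).astype(float); K=np.array(c["camera_matrix"])
    d=np.c_[uv,np.ones(len(uv))]@np.linalg.inv(K).T@rot(c).T
    o=np.array(c["xyz"]); return o+d*((z-o[2])/d[:,2])[:,None]
def w2px(c,p):
    q=(np.atleast_2d(p)-np.array(c["xyz"]))@rot(c)@np.array(c["camera_matrix"]).T
    return q[:,:2]/q[:,2:]
def save(n,im): cv2.imwrite("pics/"+n,im[:,:,::-1])
E
python3 - <<'E'
from h import *
s=r.read_state(); print(s["time"],s["ee_pos"],s["eef_rot"],s["width"])
for n in("top","scene"):
    c=cam(n); save(n+"0.png",c["img"]); print(n,c["xyz"],c["attitude"],c["camera_matrix"])
    for t in("rod_long","rod_short","rod_mid","cradle","collar","tray","handle"):
        print(t,[(round(o["score"],2),np.round(o["bbox"]).astype(int).tolist()) for o in r.outline_of(t,n)])
E
```

```text
pics
0.0 [ 0.22980412 -0.58079574  0.23273253] [ 9.82308417e-01  1.87268885e-01 -1.77840145e-04 -7.12551962e-04] 0.08653192099738877
top [ 0.33671502 -0.11257652  1.14241874] [-0.70020937  0.71269835 -0.03105306  0.02834803] [[517.6504695    0.         321.37843339]
 [  0.         517.6504695  232.14147333]
 [  0.           0.           1.        ]]
rod_long [(0.83, [134, 337, 74, 16]), (0.82, [333, 201, 77, 19]), (0.67, [426, 350, 62, 58]), (0.59, [517, 272, 26, 69])]
rod_short [(0.63, [330, 203, 77, 22]), (0.51, [251, 218, 32, 24])]
rod_mid [(0.67, [307, 136, 52, 23]), (0.37, [291, 242, 17, 16])]
cradle [(0.65, [288, 242, 16, 17]), (0.6, [249, 172, 239, 63])]
collar [(0.68, [290, 240, 18, 13])]
tray [(0.6, [161, 223, 45, 42]), (0.47, [264, 171, 396, 252])]
handle [(0.74, [223, 143, 54, 26])]
scene [1.21474881 0.15685882 1.16361245] [ 0.53240193  0.78783139 -0.25429949 -0.17663994] [[611.60057376   0.         305.10976435]
 [  0.         611.60057376 237.11243418]
 [  0.           0.           1.        ]]
rod_long [(0.93, [300, 257, 70, 30]), (0.63, [514, 227, 70, 29]), (0.56, [274, 145, 29, 46])]
rod_short [(0.57, [374, 272, 32, 17])]
rod_mid [(0.89, [295, 325, 51, 16])]
cradle [(0.48, [347, 249, 14, 13]), (0.15, [381, 344, 58, 22])]
collar [(0.62, [347, 248, 17, 11])]
tray []
handle [(0.66, [384, 344, 58, 22])]
```

View pics/top0.png

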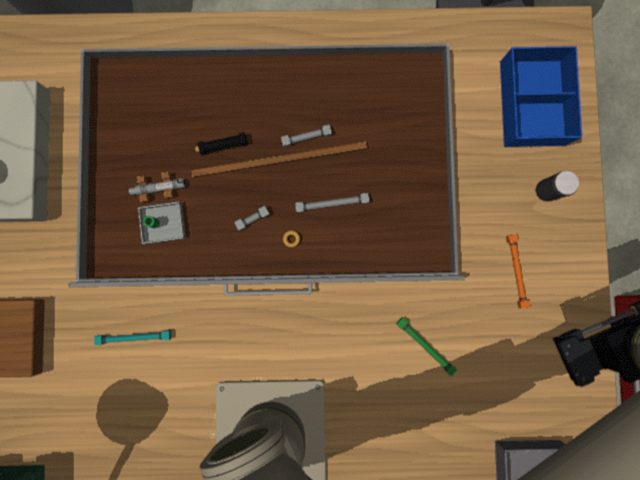

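The top view shows four rod-like candidates:
- chrome at (333,202), in the drawer in front of the fence
- turquoise at (134,337), green at (426,350) and orange at (517,272), all outside the drawer, so look-alikes

The chrome one fits: it is the longest chrome rod in front of the fence. The short rod is at (252,218), the fence runs (192,174)–(367,145), and the socket face is near (185,184). I'll confirm this with one crop and measure.

```bash
python3 - <<'E'
from h import *
c=cam("top"); im=c["img"]
save("crop1.png",cv2.resize(im[110:260,115:385],None,fx=2.9,fy=2.9,interpolation=cv2.INTER_CUBIC)) 
def rect(m,z,nm):
    p=np.argwhere(m)[:,::-1]; w=px2w(c,p,z)[:,:2]
    (q,s,a)=cv2.minAreaRect((w*1000).astype(np.float32)); b=cv2.boxPoints((q,s,a)); e=[b[1]-b[0],b[2]-b[1]]; l=max(e,key=np.linalg.norm)
    print(nm,np.round(q,1),np.round(s,1),"dir deg from +y",round(np.degrees(np.arctan(-l[0]/l[1])),2))
for o in r.outline_of("rod_long","top"):
    if abs(o["bbox"][0]-333)<15: rect(o["mask"],.02,"net rod")
g=im.astype(int); 
# chrome
box=np.zeros(im.shape[:2],bool); box[185:222,285:380]=1
rect(box&(g[:,:,2]>85),.02,"chrome rod")
box[:]=0; box[200:235,230:275]=1; rect(box&(g[:,:,2]>85),.02,"short")
# fence
box[:]=0; box[135:182,190:375]=1
m=box&(g[:,:,0]>105)&(g[:,:,0]-g[:,:,2]>45); n,l,st,_=cv2.connectedComponentsWithStats(m.astype(np.uint8),connectivity=8); k=1+np.argmax(st[1:,4]); rect(l==k,.021,"fence")
print(px2w(c,[[185,184]],.018), px2w(c,[[82,50],[448,47],[452,275],[85,278]],.042))
E
```

```text
net rod [ 495.1 -142.2] [ 21.5 160.8] dir deg from +y 6.82
chrome rod [ 497.1 -141.7] [ 21.2 160.7] dir deg from +y 6.82
short [465.7  34.5] [21.  75.9] dir deg from +y 27.76
fence [595.3 -27.1] [ 14.5 387.9] dir deg from +y 8.56
[[0.54267742 0.17972938 0.018     ]] [[ 0.8397886   0.40066397  0.042     ]
 [ 0.83340978 -0.40359525  0.042     ]
 [ 0.33332586 -0.39289527  0.042     ]
 [ 0.34083318  0.38388033  0.042     ]]
```

View pics/crop1.png

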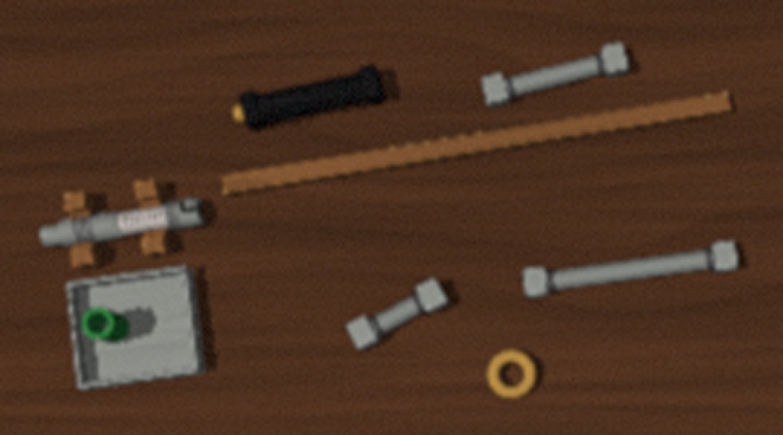

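The crop confirms the rod: chrome, measured 161 × 21 mm, clearly the longest. The fence yaw is 8.56°, and the target rod centre is about (558,104) mm. I'm moving to a stand-off on the robot side of the rod.

```bash
python3 -m pendant '[[0,0,0,0.086],[0,0,0,0.086],[0,0,0,0.086],[0.02,-0.029,0,0],[0.02,-0.029,0,0],[0.02,-0.029,0,0],[0.02,-0.029,0,0],[0.02,-0.029,0,0]]' 0.7
python3 -m pendant '[[0.02,-0.029,0,0],[0.02,-0.029,0,0],[0.02,-0.029,0,0],[0.02,-0.029,0,0],[0.02,-0.029,0,0],[0.02,-0.029,0,0],[0.02,-0.029,0,0],[0.02,-0.029,0,0]]'
```

```text
time: 1.57
ee_pos: [0.3126, -0.4238, 0.2337]
eef_rot: [0.998, 0.059, 0.0, 0.0]
ft_force: [1.5, -0.2, 0.1]
width: 0.0616
grip_force: 0.0
time: 2.23
ee_pos: [0.444, -0.1744, 0.2339]
eef_rot: [0.998, 0.059, 0.0, 0.0]
ft_force: [1.2, 0.1, 0.4]
width: 0.061
grip_force: 0.0
```

```bash
python3 -m pendant '[[0.005,-0.008,0.03,0],[0.005,-0.008,0.03,0],[0.0,-0.006,0.03,0],[0,0,0.03,0],[0,0,0,0],[0,0,0,0]]'
python3 - <<'E'
from h import *
s=r.read_state(); print(s["ee_pos"])
c=cam("wrist"); im=c["img"].copy(); print(c["xyz"])
ey=np.array([-np.sin(np.radians(6.82)),np.cos(np.radians(6.82))]); 
for k in(-80,80):
    p=np.array([497-0,-141.7])+k*ey; u=w2px(c,[[p[0]/1e3,p[1]/1e3,.028]])[0]; cv2.circle(im,tuple(int(v) for v in u),4,(255,0,0),1)
e8=np.radians(8.56); 
for y in(-220,-100,0,100,170):
    p=np.array([584.7,-3.4])+y*np.array([-np.sin(e8),np.cos(e8)]); u=w2px(c,[[p[0]/1e3,p[1]/1e3,.008]])[0]; cv2.circle(im,tuple(int(v) for v in np.clip(u,-999,999)),4,(0,255,0),1)
save("w1.png",im)
E
```

```text
time: 2.73
ee_pos: [0.4501, -0.1528, 0.1133]
eef_rot: [0.998, 0.059, -0.001, -0.001]
ft_force: [-0.1, 0.6, 1.4]
width: 0.0609
grip_force: 0.0
[ 0.45010438 -0.15281281  0.11326369]
[ 0.51813278 -0.14515945  0.26314557]
```

View pics/w1.png

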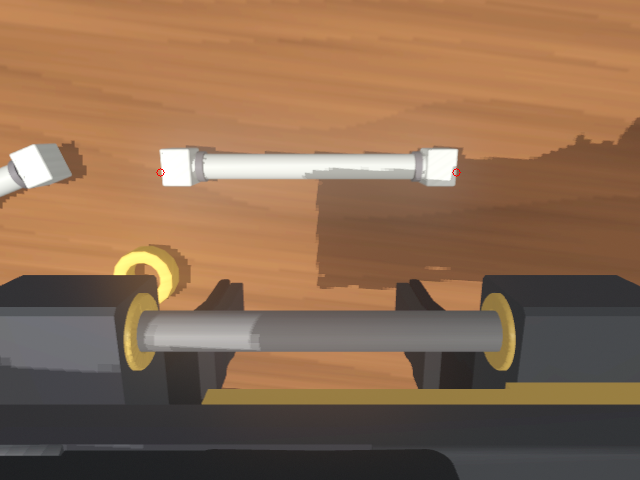

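The wrist view shows the rod with ferrules at (177,167) and (441,167), within about 3 mm of the prediction, and the collar at (147,273) clear of the fingers. I'll lower to just above the floor and start pushing.

```bash
python3 -m pendant '[[0,-0.003,0.03,0],[0,-0.003,0.03,0],[0,0,0.02,0],[0,0,0.009,0],[0,0,0,-0.03],[0,0,0,0]]'
python3 -m pendant '[[0.006,0,0,0],[0.008,0,0,0],[0.008,0,0,0],[0.008,0,0,0],[0.008,0,0,0],[0.006,0,0,0],[0.006,0,0,0],[0,0,0,0]]'
```

```text
time: 3.28
ee_pos: [0.4513, -0.1477, 0.0261]
eef_rot: [0.997, 0.075, 0.001, 0.0]
ft_force: [-0.0, -0.0, 0.1]
width: 0.0608
grip_force: 0.0
time: 3.95
ee_pos: [0.5008, -0.1391, 0.0245]
eef_rot: [0.997, 0.075, 0.0, -0.0]
ft_force: [-0.0, 1.1, -0.3]
width: 0.0611
grip_force: 0.0
```

```bash
python3 -m pendant '[[0.008,0,0,0],[0.008,0,0,0],[0.009,0,0,0],[0.009,0,0,0],[0.009,0,0,0],[0.008,0,0,0],[0.006,0,0,0],[0,0,0,0]]'
cat > m.py <<'E'
from h import *
import sys
c=cam("top"); g=c["img"].astype(int); O=np.array([584.7,-3.4]);a=np.radians(8.56)
ex=np.array([np.cos(a),np.sin(a)]);ey=np.array([-ex[1],ex[0]])
for o in r.outline_of("rod_long","top"):
    w=px2w(c,np.argwhere(o["mask"])[:,::-1],.02)[:,:2]*1000
    q,s,_=cv2.minAreaRect(w.astype(np.float32))
    if q[0]<440 or abs(q[1])>330: continue
    b=w-O; x=b@ex; y=b@ey; v=np.polyfit(y,x,1)
    print(round(o["score"],2),"cradle c",(q-O)@ex,(q-O)@ey,np.round(s,1),"slope rad",v[0],"y range",y.min(),y.max())
t=r.read_state()["ee_pos"][:2]*1000-O; print("tcp cradle",t@ex,t@ey)
E
python3 m.py; python3 - <<'E'
from h import *
c=cam("wrist"); save("w2.png",c["img"])
E
```

```text
time: 4.62
ee_pos: [0.5574, -0.1306, 0.0246]
eef_rot: [0.997, 0.075, 0.001, -0.0]
ft_force: [0.7, 0.2, -0.8]
width: 0.0612
grip_force: 0.0
0.64 cradle c -114.12138832425053 54.95670762016483 [21.8 75.1] slope rad -0.3462141091159783 y range 17.683492442885353 90.85889620389531
tcp cradle -47.258436687458975 -121.94024542901364
```

View pics/w2.png

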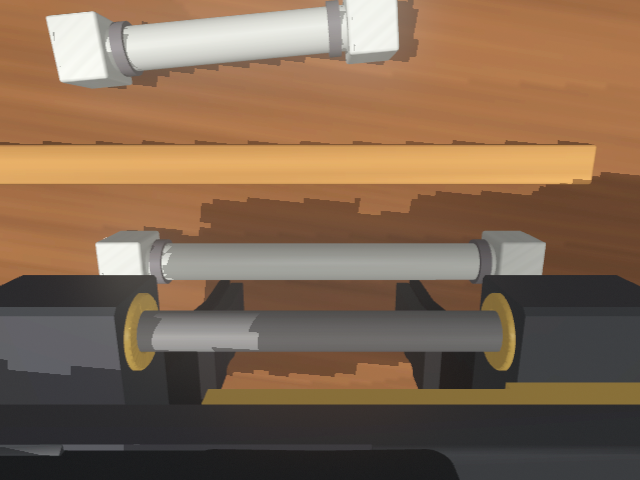

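The rod is parallel to the fence (fence edge at row 183, rod's far edge at row 238), with about 20 mm left. I'll push until contact.

```bash
python3 -m pendant '[[0.005,0,0,0],[0.005,0,0,0],[0.004,0,0,0],[0.003,0,0,0],[0.002,0,0,0],[0.001,0,0,0],[0,0,0,0]]'
```

```text
time: 5.35
ee_pos: [0.5759, -0.1281, 0.0245]
eef_rot: [0.997, 0.074, 0.0, -0.0]
ft_force: [-0.3, -0.6, -0.9]
width: 0.0609
grip_force: 0.0
```

```bash
for i in 1; do python3 -m pendant '[[0.001,0,0,0],[0,0,0,0]]'; python3 -m pendant '[[0.001,0,0,0],[0,0,0,0]]';python3 -m pendant '[[0.001,0,0,0],[0,0,0,0]]'; done | grep -E "ee_pos|ft"
python3 - <<'E'
from h import *
c=cam("wrist"); save("w3.png",c["img"])
E
```

```text
ee_pos: [0.5767, -0.1281, 0.0246]
ft_force: [-1.4, -0.4, -1.1]
ee_pos: [0.5774, -0.128, 0.0245]
ft_force: [-2.3, 0.1, 1.2]
ee_pos: [0.5776, -0.128, 0.0244]
ft_force: [-7.2, -0.9, 4.3]
```

View pics/w3.png

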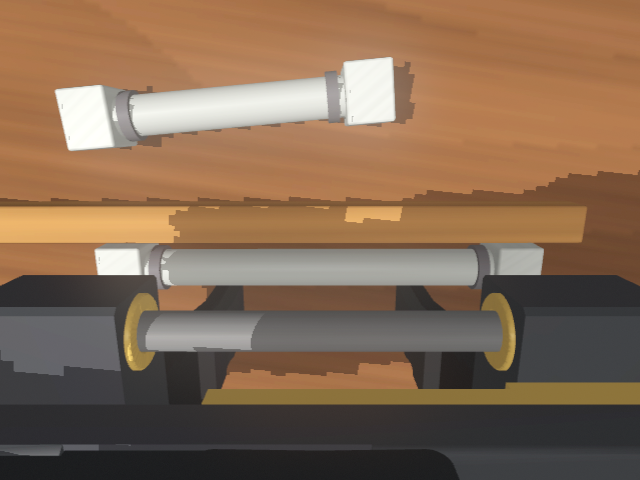

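The rod is flush on the fence: its ferrules touch the fence edge at row 243 and the contact force is 7 N. Next I'll back off, close the fingers, and go around to the rod's right end.

```bash
python3 -m pendant '[[-0.01,0,0,0],[-0.015,0,0,0],[0,0,-0.025,0],[0,0,-0.03,0],[0.01,0.03,0,0],[0.01,0.03,0,0],[0.01,0.03,0,0],[0.009,0.019,0,0]]' 0
python3 -m pendant '[[0,0,0,0],[0,0,0,0],[0,0,0,0]]'
python3 m.py; python3 - <<'E'
from h import *
c=cam("wrist"); save("w4.png",c["img"])
E
```

```text
time: 6.57
ee_pos: [0.6094, -0.2374, 0.08]
eef_rot: [0.997, 0.073, 0.001, 0.001]
ft_force: [0.7, -1.0, 0.6]
width: 0.0157
grip_force: 0.0
time: 6.82
ee_pos: [0.6088, -0.2324, 0.0794]
eef_rot: [0.997, 0.075, 0.0, -0.0]
ft_force: [-0.1, 0.0, -0.2]
width: 0.0014
grip_force: 0.0
0.74 cradle c -13.270557949196993 -94.41719258031064 [ 20.7 100.6] slope rad 0.01697048914084339 y range -144.8903540430423 -43.91497161829391
tcp cradle -10.333421114175021 -229.71330706718456
```

View pics/w4.png

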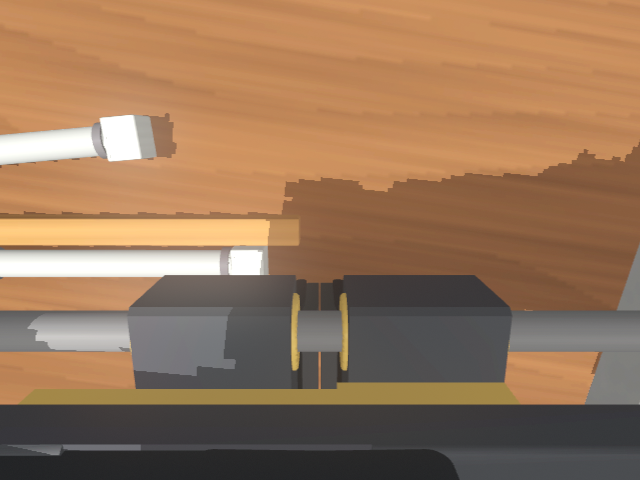

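The rod's right end is at (268,262), about 11 mm from the closed fingers. I'll lower and push it along the fence.

```bash
python3 -m pendant '[[-0.001,0,0.025,0],[0,0,0.02,0],[0,0,0.01,0],[0,0,0,0]]'
python3 -m pendant '[[0,-0.006,0,0],[0,-0.006,0,0],[0,-0.01,0,0],[0,-0.01,0,0],[0,-0.01,0,0],[0,-0.01,0,0],[0,-0.008,0,0],[0,-0.005,0,0]]'
python3 -m pendant '[[0,-0.006,0,0],[0,-0.01,0,0],[0,-0.01,0,0],[0,-0.01,0,0],[0,-0.01,0,0],[0,-0.008,0,0],[0,-0.005,0,0],[0,0,0,0]]'
python3 m.py; python3 - <<'E'
from h import *
c=cam("wrist"); save("w5.png",c["img"])
E
```

```text
time: 7.3
ee_pos: [0.606, -0.2326, 0.0222]
eef_rot: [0.997, 0.075, -0.002, -0.001]
ft_force: [-1.4, -0.2, 0.5]
width: 0.0006
grip_force: 0.0
time: 7.97
ee_pos: [0.5981, -0.1676, 0.0248]
eef_rot: [0.997, 0.075, 0.0, -0.0]
ft_force: [0.4, -1.9, 1.9]
width: 0.0003
grip_force: 1.1
time: 8.63
ee_pos: [0.5891, -0.1089, 0.0244]
eef_rot: [0.997, 0.075, -0.0, -0.0]
ft_force: [0.3, 0.5, 0.5]
width: 0.0001
grip_force: 0.0
0.7 cradle c -15.026029827842853 30.407354561783624 [25.2 69.3] slope rad -0.007233866826952597 y range -4.8945294346344275 65.361582243277
tcp cradle -11.659900257373552 -106.64283460339387
```

View pics/w5.png

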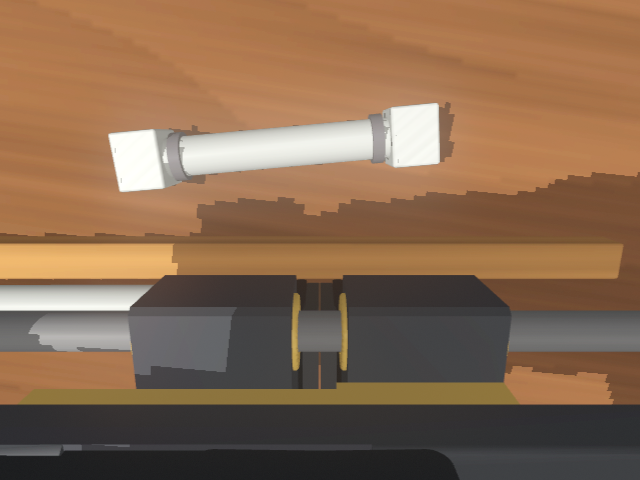

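The rod is sliding along the fence, with about 122 mm to go.

```bash
python3 -m pendant '[[0,-0.006,0,0],[0,-0.01,0,0],[0,-0.01,0,0],[0,-0.01,0,0],[0,-0.01,0,0],[0,-0.01,0,0],[0,-0.008,0,0],[0,-0.006,0,0]]'
python3 -m pendant '[[0,-0.01,0,0],[0,-0.01,0,0],[0,-0.008,0,0],[0,-0.005,0,0],[0,-0.004,0,0],[0,-0.003,0,0],[0,0,0,0]]'
python3 m.py; python3 - <<'E'
from h import *
c=cam("top"); a=cv2.resize(c["img"][150:230,150:310],None,fx=4,fy=4,interpolation=cv2.INTER_CUBIC)
d=cam("scene")
u=w2px(d,[[.558,.104,.018]])[0].astype(int); print(u)
b=cv2.resize(d["img"][max(0,u[1]-35):u[1]+35,u[0]-80:u[0]+80],(640,280),interpolation=cv2.INTER_CUBIC)
save("t5.png",np.vstack([a[:300],b]))
E
```

```text
time: 9.45
ee_pos: [0.5787, -0.0402, 0.0246]
eef_rot: [0.997, 0.075, 0.0, -0.0]
ft_force: [-0.0, -1.2, -0.5]
width: 0.0004
grip_force: 0.4
time: 10.03
ee_pos: [0.5729, -0.0016, 0.0246]
eef_rot: [0.997, 0.075, 0.0, -0.0]
ft_force: [0.8, -0.5, 0.8]
width: 0.0002
grip_force: 0.0
0.55 cradle c -13.952471559649847 144.5992944766902 [25.  58.1] slope rad -0.018434391570674925 y range 115.11601452911155 173.92868579495175
0.33 cradle c -12.918827209121405 44.17335384543013 [ 57.6 527.7] slope rad -0.03633947797063997 y range -219.87309388695937 308.00928975141983
tcp cradle -11.42276681165319 2.830586666573635
[392 315]
```

View pics/t5.png

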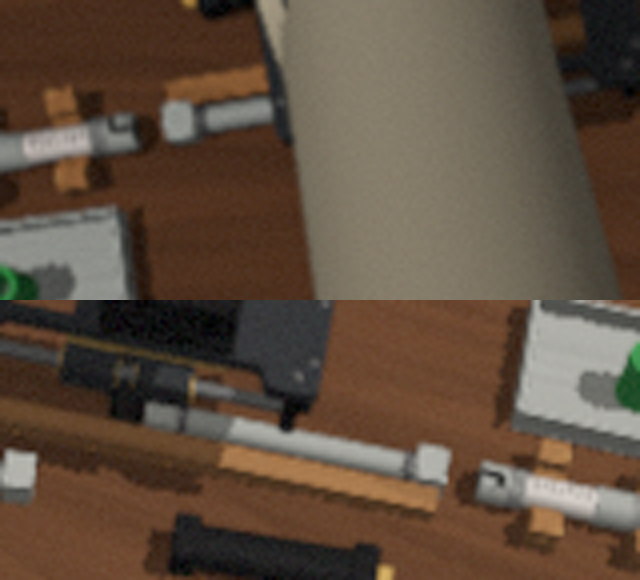

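The rod end is at (163,120) and the socket face at (137,130) in the crop, leaving about 13 mm. I'll close it slowly.

```bash
python3 -m pendant '[[0,-0.004,0,0],[0,-0.003,0,0],[0,-0.002,0,0],[0,-0.001,0,0],[0,0,0,0]]' | grep -E "ee_pos|ft"
python3 -m pendant '[[0,-0.001,0,0],[0,0,0,0]]'| grep -E "ee_pos|ft"
python3 -m pendant '[[0,-0.001,0,0],[0,0,0,0]]'| grep -E "ee_pos|ft"
python3 -m pendant '[[0,-0.001,0,0],[0,0,0,0]]'| grep -E "ee_pos|ft"
```

```text
ee_pos: [0.5714, 0.0082, 0.0246]
ft_force: [0.2, 0.4, 0.7]
ee_pos: [0.5714, 0.0088, 0.0246]
ft_force: [0.4, 0.3, 0.5]
ee_pos: [0.5712, 0.0096, 0.0246]
ft_force: [0.3, -0.6, -0.1]
ee_pos: [0.5711, 0.0107, 0.0246]
ft_force: [0.3, -0.9, 0.1]
```

```bash
for k in 1; do
python3 -m pendant '[[0,-0.001,0,0],[0,0,0,0]]'
python3 -m pendant '[[0,-0.001,0,0],[0,0,0,0]]'
python3 -m pendant '[[0,-0.001,0,0],[0,0,0,0]]'
done | grep -E "ee_pos|ft"; python3 m.py
```

```text
ee_pos: [0.5709, 0.0118, 0.0246]
ft_force: [0.2, -0.3, -0.1]
ee_pos: [0.5707, 0.0128, 0.0246]
ft_force: [-0.7, -0.4, 0.4]
ee_pos: [0.5706, 0.0138, 0.0246]
ft_force: [0.5, -0.6, -0.0]
0.5 cradle c -13.602390686852296 161.16599600156138 [22.8 55.2] slope rad -0.005704695967958285 y range 132.74860921349426 189.0439061502091
tcp cradle -11.38082522907604 19.102260890409596
```

```bash
for k in 1; do
python3 -m pendant '[[0,-0.001,0,0],[0,0,0,0]]'
python3 -m pendant '[[0,-0.001,0,0],[0,0,0,0]]'
python3 -m pendant '[[0,-0.001,0,0],[0,0,0,0]]'
done | grep -E "ee_pos|ft"; python3 - <<'E'
from h import *
c=cam("top"); a=cv2.resize(c["img"][155:215,150:270],None,fx=5,fy=5,interpolation=cv2.INTER_CUBIC)
d=cam("scene"); b=cv2.resize(d["img"][310:360,370:490],None,fx=5,fy=5,interpolation=cv2.INTER_CUBIC)
save("t6.png",np.vstack([a,b]))
E
```

```text
ee_pos: [0.5704, 0.0147, 0.0246]
ft_force: [0.9, -0.9, 1.3]
ee_pos: [0.5703, 0.0157, 0.0246]
ft_force: [-0.7, -1.2, 0.9]
ee_pos: [0.5702, 0.0162, 0.0246]
ft_force: [0.7, -2.8, 0.1]
```

View pics/t6.png

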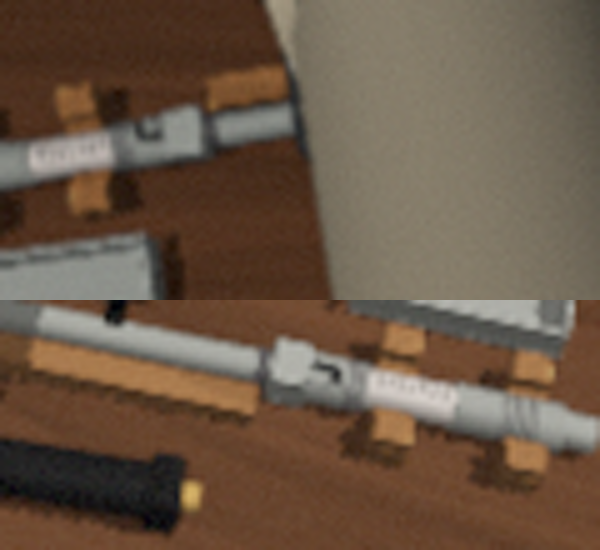

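The rod end has met the socket and the contact force is rising. I'll add a touch more, then retreat and press it flush to the fence with two open fingers.

```bash
python3 -m pendant '[[0,-0.001,0,0],[0,0,0,0]]'| grep -E "ee_pos|ft"
python3 -m pendant '[[0,0.008,0,0],[0,0.01,0,0],[0,0,-0.03,0],[0,0,-0.03,0],[-0.02,-0.01,0,0],[-0.02,-0.03,0,0],[0,-0.03,0,0],[0,-0.03,0,0]]' 0.7
python3 -m pendant '[[0,-0.009,0,0],[0,0,0,0],[0,0,0,0]]'; python3 m.py
```

```text
ee_pos: [0.5703, 0.0162, 0.0246]
ft_force: [0.9, -6.6, 0.4]
time: 13.18
ee_pos: [0.5174, 0.0928, 0.0848]
eef_rot: [0.997, 0.074, 0.0, 0.0]
ft_force: [0.9, -0.2, -0.1]
width: 0.0461
grip_force: 0.0
time: 13.43
ee_pos: [0.5171, 0.1013, 0.0845]
eef_rot: [0.997, 0.075, -0.0, 0.0]
ft_force: [0.3, -0.2, 1.1]
width: 0.0595
grip_force: 0.0
0.38 cradle c -10.405873213039062 71.5142459164336 [18.3 84.5] slope rad 0.003415811039432177 y range 29.353639904873425 113.95218427677145
tcp cradle -51.25985698153172 112.25410318934027
```

```bash
python3 -m pendant '[[0,0,0.03,0],[0,0,0.02,0],[0,0,0.01,0],[0.006,0,0,0],[0.008,0,0,0],[0.006,0,0,0],[0.002,0,0,0],[0,0,0,0]]'
for k in 1; do python3 -m pendant '[[0.001,0,0,0],[0,0,0,0]]'
python3 -m pendant '[[0.001,0,0,0],[0,0,0,0]]'
python3 -m pendant '[[0.001,0,0,0],[0,0,0,0]]'; done| grep -E "ee_pos|ft"
python3 - <<'E'
from h import *
c=cam("wrist"); save("w7.png",c["img"])
E
```

```text
time: 14.2
ee_pos: [0.5402, 0.1051, 0.0255]
eef_rot: [0.997, 0.074, 0.001, -0.0]
ft_force: [0.1, -0.2, 0.0]
width: 0.0609
grip_force: 0.0
ee_pos: [0.5399, 0.1051, 0.0249]
ft_force: [-0.2, -0.8, 0.6]
ee_pos: [0.5408, 0.1052, 0.0247]
ft_force: [0.1, -0.5, 0.3]
ee_pos: [0.5418, 0.1053, 0.0246]
ft_force: [-0.2, 0.2, -0.3]
```

View pics/w7.png

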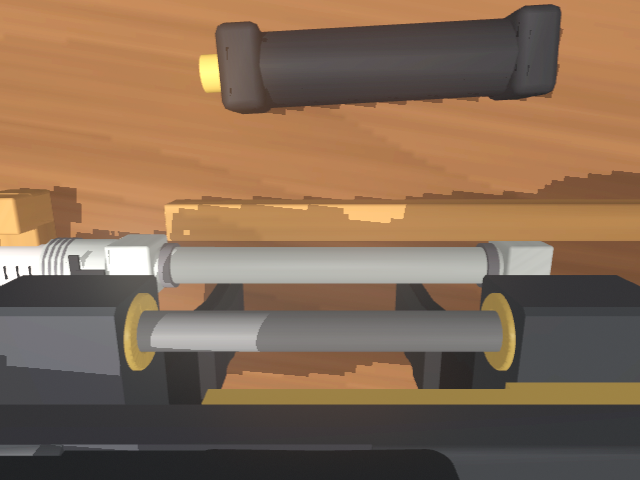

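The rod's end meets the socket (column ~110) and it lies along the fence (row 241). I'll press lightly to seat it.

```bash
for k in 1; do python3 -m pendant '[[0.001,0,0,0],[0,0,0,0]]'
python3 -m pendant '[[0.001,0,0,0],[0,0,0,0]]'
python3 -m pendant '[[0.0005,0,0,0],[0,0,0,0]]'; done| grep -E "ee_pos|ft"
```

```text
ee_pos: [0.5423, 0.1054, 0.0244]
ft_force: [-1.6, -0.1, 0.2]
ee_pos: [0.5426, 0.1055, 0.0243]
ft_force: [-5.5, -1.7, 4.7]
ee_pos: [0.5426, 0.1055, 0.0243]
ft_force: [-8.0, -0.9, 6.2]
```

Seated at 8 N. I'll re-butt the end lightly, in case seating opened a gap.

```bash
python3 -m pendant '[[-0.01,0,0,0],[-0.015,0,0,0],[0,0,-0.03,0],[0,0,-0.03,0],[0.006,0.03,0,0],[0.01,0.03,0,0],[0.01,0.03,0,0],[0.01,0.019,0,0]]' 0 | grep ft
python3 -m pendant '[[0,0,0,0],[0,0,0,0],[0,0,0,0]]'|grep -E "ee|ft"; python3 m.py
```

```text
ft_force: [0.1, -1.0, 0.4]
ee_pos: [0.571, 0.0004, 0.0845]
eef_rot: [0.997, 0.075, -0.0, -0.0]
ft_force: [-1.1, 1.3, -0.8]
0.59 cradle c -12.677496111675065 158.98476039823495 [23.  64.1] slope rad 0.003476244398613446 y range 126.92306661382207 191.20311946493598
tcp cradle -13.056055722774548 6.305204888553238
```

```bash
python3 -m pendant '[[0.001,0,0.03,0],[0,0,0.02,0],[0,0,0.01,0],[0,0,0,0],[0,-0.005,0,0],[0,-0.004,0,0],[0,-0.003,0,0],[0,0,0,0]]'|grep -E "ee|ft"
for k in 1; do python3 -m pendant '[[0,-0.001,0,0],[0,0,0,0]]'
python3 -m pendant '[[0,-0.001,0,0],[0,0,0,0]]'
python3 -m pendant '[[0,-0.001,0,0],[0,0,0,0]]'; python3 -m pendant '[[0,-0.001,0,0],[0,0,0,0]]'; done| grep -E "ee_pos|ft"
```

```text
ee_pos: [0.571, 0.0129, 0.0257]
eef_rot: [0.997, 0.075, 0.001, -0.0]
ft_force: [-0.4, -0.6, 0.9]
ee_pos: [0.5705, 0.0127, 0.025]
ft_force: [0.5, 0.6, -0.1]
ee_pos: [0.5701, 0.0135, 0.0246]
ft_force: [-0.3, -0.8, 0.5]
ee_pos: [0.57, 0.0146, 0.0246]
ft_force: [-0.7, 0.1, 0.4]
ee_pos: [0.5698, 0.0157, 0.0245]
ft_force: [0.0, 0.5, 1.1]
```

```bash
python3 -m pendant '[[0,-0.001,0,0],[0,0,0,0]]'| grep -E "ee_pos|ft"
python3 -m pendant '[[0,-0.001,0,0],[0,0,0,0]]'| grep -E "ee_pos|ft"
```

```text
ee_pos: [0.5697, 0.016, 0.0246]
ft_force: [0.3, -2.7, -0.6]
ee_pos: [0.5697, 0.0161, 0.0245]
ft_force: [0.3, -5.1, -0.5]
```

It stopped at the same place under 5 N, so it is butted. I'll retreat clear and check numerically.

```bash
python3 -m pendant '[[0,0.008,0,0],[0,0.012,0,0],[0,0,-0.03,0],[0,0,-0.04,0],[0,0,-0.04,0],[-0.01,0.03,-0.03,0],[-0.02,0.035,0,0],[-0.02,0.035,0,0]]'|grep ft
python3 -m pendant '[[-0.02,0.035,0,0],[-0.02,0.035,0,0],[-0.02,0.035,0,0],[-0.02,0.035,0,0],[-0.02,0.035,0,0],[0,0.02,0,0],[0,0,0,0],[0,0,0,0]]'|grep -E "ee|ft|time"
python3 m.py; python3 - <<'E'
from h import *
c=cam("top")
for t in("collar","tray","handle","rod_mid","rod_short","rod_long"): print(t,[(round(o["score"],2),np.round(o["bbox"]).astype(int).tolist()) for o in r.outline_of(t,"top")])
E
```

```text
ft_force: [1.2, -1.0, -0.9]
time: 19.27
ee_pos: [0.4673, -0.3166, 0.1631]
eef_rot: [0.997, 0.073, 0.0, -0.0]
ft_force: [-0.1, 1.2, -0.2]
0.89 cradle c -10.416466728637191 109.74373409581897 [ 25.3 163.6] slope rad 0.00024495651062909874 y range 27.963782206700163 191.52293677116285
0.28 cradle c -6.639393050088858 12.869984263496264 [841.8 556.4] slope rad 0.01626616923541096 y range -440.4217374499044 467.0600854351183
tcp cradle -161.35800690836376 -289.9847117579722
collar [(0.46, [289, 240, 16, 14])]
tray [(0.74, [162, 224, 47, 46])]
handle [(0.98, [223, 144, 56, 20]), (0.6, [263, 169, 382, 252]), (0.33, [219, 176, 77, 26])]
rod_mid [(0.97, [308, 135, 46, 24])]
rod_short [(0.67, [252, 220, 33, 23])]
rod_long [(0.83, [518, 270, 22, 75]), (0.76, [220, 176, 74, 20]), (0.59, [134, 339, 75, 18])]
```

The rod's centre is at (-10.4, 109.7) in the cradle frame against a target of (-10, 110), with a slope of 0.0002 rad. The other things are where they were, so I'm handing in.

```bash
python3 -c "from bench import r; print(r.close_job())"
```

```text
the job is handed in; nothing more can be done
None
```

The longest rod now lies flat along the front of the fence with its end butted against the micrometer socket. By camera it is within about 0.5 mm of target, nothing else in the drawer appears to have moved, the arm is clear, and I handed the job in at about 19 s.

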